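Tip a spot plate over against a step and seat it

TASK

The white spot plate was left wells down on the low front tier of the reading stand. Push it up against the step, carry its overhanging edge up until the plate tips over onto the rear tier with its wells facing up, then slide it home, flush and square against the steel back stop, and keep it pressed there with about 10 N for a second before letting go. It is ceramic: never press on it with more than about 15 N; keep it roughly centred on the stand, and leave the other things on the worktop where they are.

Things in the scene. Friction and masses are not known exactly. Their poses are not given: they have to be found in the camera images.
- spot_plate: spot plate: loose white ceramic tile, 92 (x) x 110 (y) x 12 (z) mm, about 0.28 kg; origin at its centre. z points out of the plain back with a terracotta-red panel (up at the start); the other face (-z) has 3 x 4 blue-ringed wells. It starts wells down on the stand's front tier, +x edge 6 to 13 mm short of the step, square within 3 degrees. Sliding it takes up to about 4 N.
- plate_edge (a point): middle of the plate's -x edge, half-way up its thickness: the edge nearest the robot at the start, overhanging the stand's front by about 30 mm, its underside 18 mm above the worktop. A finger pushing here with some 6 N towards the step has grip enough to carry the edge up (lifting takes about 1.5 N) while the far edge stays at the step.
- stand: reading stand: grey two-tier block with black rubber panels, fixed to the worktop, 130 mm wide (y). Origin on the worktop at mid width, under the step; +x to its back, away from the robot, z up. Low front tier: x -72 to 0 mm, top 18 mm above the worktop. High rear tier: x 0 to 122 mm, top 26 mm above it. Just past upright the plate falls by itself onto the rear tier, short of the stop.
- step_face (a point): top edge, at mid width, of the upright step face between the tiers (8 mm high), against which the plate is turned up; axes as the stand's
- back_stop: steel back stop of the stand, fixed to it; origin at the foot, at mid width, of the front face on the rear tier: x = 114 mm in the stand's frame; stop 130 mm wide, 8 mm thick, 16 mm high. The plate is home when its edge touches it: plate centre 46 mm in front of it; axes as the stand's
- analyser_corner (a point): upright front left edge, at half height, of the big white analyser cabinet (about 0.35 m high) that fills the worktop to the right of and behind this point; keep the arm and gripper clear of it when coming from the right
- marker: black marker pen, 14x140x16 mm; a bystander, loose, origin at the centre of its underside
- stapler: black stapler, 32x120x28 mm; a bystander, loose, origin at the centre of its underside
- tape_roll: roll of white paper tape, 52x54x13 mm; a bystander, loose, origin at the centre of its underside
- adapter: white funnel-shaped adapter, 45x45x45 mm; a bystander, loose, origin at the centre of its underside
- pen: thin pen, 10x136x12 mm; a bystander, loose, origin at the centre of its underside

How it is judged (in metres and radians):
On the way, in this order (a step that is already met when the one before it is completed fails the run):
1. the plate is turned up steeply with its lower edge against the step (angle between spot_plate's own z axis and vertical between 0.6 and 1.75 rad and contact force between spot_plate and stand above 0.2 N and x of spot_plate in the frame of stand above -0.06 m), for 0.1 s.
2. the plate lies wells up on the rear tier (angle between spot_plate's own z axis and vertical above 3 rad and x of spot_plate in the frame of stand above 0.02 m and z of spot_plate in the frame of stand below 0.037 m), for 0.1 s.
3. the plate is pressed home against the back stop (contact force between spot_plate and back_stop above 2 N and angle between spot_plate's own z axis and vertical above 3.08 rad and x of spot_plate in the frame of stand above 0.065 m), for 0.4 s.
At the end, for the whole second after the job is handed in: The plate lies flat, wells up, at rest on the rear tier, its centre within 3 mm of fully home against the back stop, square to it within 0.06 rad and within 30 mm of the stand's mid line (angle between spot_plate's own z axis and vertical above 3.08 rad and x of spot_plate in the frame of stand between 0.065 and 0.072 m and z of spot_plate in the frame of stand between 0.028 and 0.036 m and y of spot_plate in the frame of stand between -0.03 and 0.03 m and angle between the x axis of spot_plate and the x axis of stand, either way round below 0.06 rad and linear speed of spot_plate below 0.01 m/s); the robot touches nothing.
It fails at once if the robot pressed on the spot plate with more than 18 N (contact force between any of the fingers, the arm and spot_plate above 18 N).
It fails at once if the spot plate fell off the stand (height (world z) of spot_plate below 0.012 m or x of spot_plate in the frame of stand below -0.1 m or y of spot_plate in the frame of stand above 0.06 m or y of spot_plate in the frame of stand below -0.06 m).
It fails at once if a bystander (marker, stapler, tape roll, adapter, pen) was moved by more than 20 mm (distance of any of marker, stapler, tape_roll, adapter, pen from where it was at the start of the episode above 0.02 m).
It also fails if it takes over 72 s, if anything falls off the work surface, if the arm or the gripper's body presses on something with over 40 N, if the wrist force passes 120 N, or if a joint passes its speed limit or range.

ROBOT

A 6-joint arm with a two-finger parallel gripper is mounted at the origin on a cart in front of the work surface, level with it; the furniture and walls round the work are solid. World frame = base frame: x ahead of the robot, y to its left, z up, the work surface at z = 0. Lengths are in mm, angles in rad, forces in N, time in s.
With the tool pointing down it reaches from about 350 to 875 mm from the base axis. Payload 4.2 kg.
Tool frame: the origin (TCP) lies midway between the tips of the shut fingers; the grasp point (between the pads) lies arm.grip_depth behind it (arm.grip_depth is the distance from the TCP to the grasp point, in mm); z points along the fingers, y is the direction in which the jaws open and shut (so a half turn about z gives the same grasp; the last joint's range is limited). The gripper opens to 85 mm and grips with 20 to 120 N. Pads are 22 mm wide; open, the fingers measure 114 mm over their backs; the gripper's body (76 mm by 85 mm) begins 54 mm behind the grasp point. The pads swing forward as they close: fully open they stand 13 mm farther back than shut.
Start: joints at [-1, 0.385, 0.008, 0, -1.194, -0.259], TCP at [191.748, -594.838, 195.712] pointing down, gripper open.
Joint ranges: [-3.14, 3.14], [-1.21, 2.06], [-1.07, 1.41], [-3.16, 2.05], [-2.99, -0.16], [-3.1, 3.1]. Speed limits (rad/s): [2.79, 2.79, 3.14, 3.14, 3.14, 3.14].

INTERFACE

Orientations are given as a unit quaternion [x, y, z, w].
In Python, from bench import arm gives the robot as it stands.
- The arm moves only by the tool play_rows, never from a script. Its argument "motion" is one flat list of numbers, 7 for each row, row after row: the opening in per cent of the stroke, from 0 (shut) to 100 (fully open), then the shift along the world's x, y, z in cm, then the turn, a rotation vector about the world's x, y, z in degrees. A call has 1 to 5 rows; each row is the pose to reach, as a shift and turn from the pose commanded when the call began; what a row does not reach only later rows make up. A row lasts 1/8 s, in which the tool goes at most 62.5 mm and 10.7 degrees, less where a joint would pass 70% of its speed; a pose out of reach is approached as far as the arm can. A call with a gripper value outside its range is refused whole. The fingers move at their own pace and stop on an object; the grip force is fixed at half the most. Time passes only in rows, so rows that repeat a pose let the fingers close. It gives the time, the measured TCP pose, the force and the opening at its end, in the units of the state.
- arm.read_state(): the state, without advancing time (a new reading comes with each control period).
- arm.get_image(name): name is "side" or "top" or "wrist"; returns (picture, depth): 400x640x3 uint8, red, green, blue; 400x640 float32, mm along the optical axis (not along the pixel's ray), 0 where there is no reading.
- arm.camera_info(name): a dict with "fovy" (degrees; the focal length in pixels is half the picture's height over the tangent of half this angle, whatever the lens; pixels are square), "cx", "cy" (the principal point, pixels), "R" (3x3) and "t" (3): a world point X has camera coordinates R X + t. Camera axes: x right, y down, z forward; pixel columns grow to the right and rows downward; lengths in mm; the calibration is good to about 2 mm. A picture is of the moment at which its call begins: read the wrist's pose just before it. camera_info takes no time and is no camera call; for the wrist camera it gives the pose at the moment of the call.
- arm.job_done(): hands the job in, once; it reports no verdict.
Trained networks look in the newest picture that a camera, given by its name, has taken for a name from the list of things; names that differ only in an ending like _2 or _b are one class to them, and where a whole thing is asked for, a point or a joint stands for the part that bears it (a point fixed in the world has none). Each returns a list of dicts, best first, with "confidence" (0 to 1); they miss things now and then, are a little off and sometimes report something else, mostly with a low value. They report only what shows in the picture. A call takes as long as a camera call.
- arm.outline_of(thing, camera): "mask" (400x640 bool, what is visible of it) and "extent" ([left, top, width, height] in pixels, round what is visible of it).
- arm.place_of(thing, camera): "uv" ([column, row] in pixels: a listed point, or the origin of a listed thing).
The state is a dict: "clock": time; "joints": joint angles; "joint_vel": joint speeds; "joint_efforts": joint torques, N m; "position": TCP position; "ee_rot": TCP orientation; "contact_force": force on the tool from outside, world axes, zero at the start; "wrist_torque": the same for the moment, N m; "gripper_width": finger opening in mm.
Only numpy, scipy, OpenCV 4.12 (cv2) and the standard library are available. Lean on these libraries where they do the work, as an engineer would, in place of code of your own. Each camera call takes 0.05 s, during which the arm holds its last target.

## Working session

There is one attempt and no reset: what is moved stays moved. The work goes in short steps, Python scripts to look and compute and a tool call to move; the robot and the scene stay as the last step left them, time stands still between calls to the robot, and variables do not carry over. Pictures are saved under pics/ and viewed, and the job is handed in when it is done.

Besides the shell and the picture viewer there is one more tool, called after "Call:" as name(argument=value, ...), one argument or row to a line, values as JSON. play_rows: Moves the arm, as the interface text tells. Its arguments: {"type":"object","properties":{"motion":{"type":"array","items":{"type":"number"}}},"required":["motion"]}

```bash
ls; mkdir -p pics; cat > h.py <<'E'
import numpy as np, cv2
from bench import arm
def K(n):
    c=arm.camera_info(n); f=200/np.tan(np.radians(c["fovy"])/2); return c,f
def px2w(n,u,v,d,c=None):
    c,f=K(n) if c is None else c
    p=np.array([(u-c["cx"])/f*d,(v-c["cy"])/f*d,d]); return np.array(c["R"]).T@(p-np.array(c["t"]))
def w2px(n,X):
    c,f=K(n); p=np.array(c["R"])@np.array(X)+np.array(c["t"]); return p[0]/p[2]*f+c["cx"],p[1]/p[2]*f+c["cy"],p[2]
def ray_z(n,u,v,z):
    c,f=K(n); R=np.array(c["R"]);o=-R.T@np.array(c["t"]); d=R.T@np.array([(u-c["cx"])/f,(v-c["cy"])/f,1]); return o+d*(z-o[2])/d[2]
def save(n,name):
    im,d=arm.get_image(n); cv2.imwrite("pics/"+name,im[:,:,::-1]); return im,d
E
python3 - <<'E'
from h import *
for n in ["side","top","wrist"]:
    im,d=save(n,n+"0.png"); np.save(n+"0d.npy",d)
    for t in ["spot_plate","plate_edge","stand","step_face","back_stop","analyser_corner","marker","stapler","tape_roll","adapter","pen"]:
        r=arm.place_of(t,n)[:1]
        for q in r:
            u,v=q["uv"]; 
            ui,vi=int(round(min(max(u,0),639))),int(round(min(max(v,0),399)))
            print(n,t,round(q["confidence"],2),np.round([u,v]),np.round(px2w(n,u,v,d[vi,ui])))
s=arm.read_state(); print({k:np.round(v,3) for k,v in s.items()}, arm.grip_depth)
E
```

```text
pics
side spot_plate 0.97 [339. 231.] [527. -39.  26.]
side plate_edge 0.78 [349. 232.] [499. -26.  32.]
side stand 0.96 [322. 235.] [578. -42.  18.]
side step_face 0.93 [319. 227.] [582. -66.  27.]
side back_stop 0.4 [281. 230.] [700. -69.  42.]
side analyser_corner 0.86 [330. 150.] [ 464. -445.   -2.]
side marker 0.7 [391. 314.] [450. 239.  -3.]
side stapler 0.69 [348. 176.] [ 435. -275.   14.]
side tape_roll 0.63 [322. 286.] [613. 118.  -4.]
side adapter 0.6 [368. 313.] [513. 232.  18.]
side pen 0.42 [332. 150.] [ 458. -440.    1.]
top spot_plate 0.58 [300. 217.] [528. -31.  27.]
top plate_edge 0.82 [300. 231.] [485. -31.  29.]
top stand 0.83 [309. 204.] [566. -57.  30.]
top step_face 0.65 [310. 198.] [587. -58.  20.]
top back_stop 0.52 [316. 161.] [695. -77.  40.]
top analyser_corner 0.94 [384. 216.] [ 525. -270.   74.]
top marker 0.51 [207. 242.] [452. 242.  -0.]
top stapler 0.63 [384. 254.] [ 426. -277.   22.]
top tape_roll 0.77 [251. 196.] [592. 118.  14.]
top adapter 0.69 [217. 219.] [516. 211.  29.]
top pen 0.63 [435. 250.] [ 440. -427.    6.]
{'clock': np.float64(1.8), 'joints': array([-1.   ,  0.385,  0.008, -0.   , -1.194, -0.259]), 'joint_vel': array([ 0.   , -0.001,  0.001,  0.   ,  0.   , -0.001]), 'joint_efforts': array([  0.   , -39.208,  18.862,   4.191,  -0.   ,  -0.   ]), 'position': array([ 191.746, -594.832,  195.724]), 'ee_rot': array([-0.155,  0.988, -0.   ,  0.   ]), 'contact_force': array([-0.335, -0.898,  0.605]), 'wrist_torque': array([0.038, 0.005, 0.002]), 'gripper_width': np.float64(85.396)} 18.700000000000003
```

View pics.

View pics/side0.png

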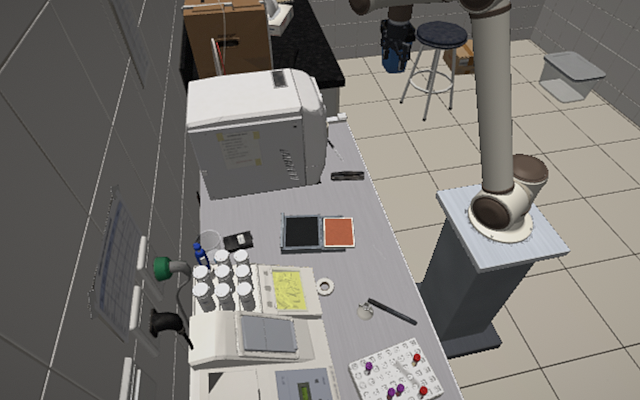

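View pics/top0.png

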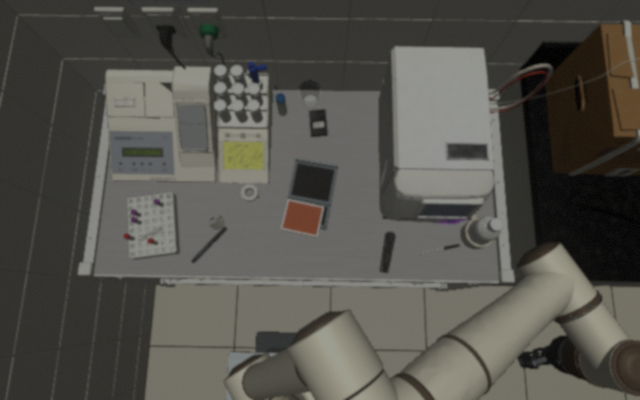

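View pics/wrist0.png

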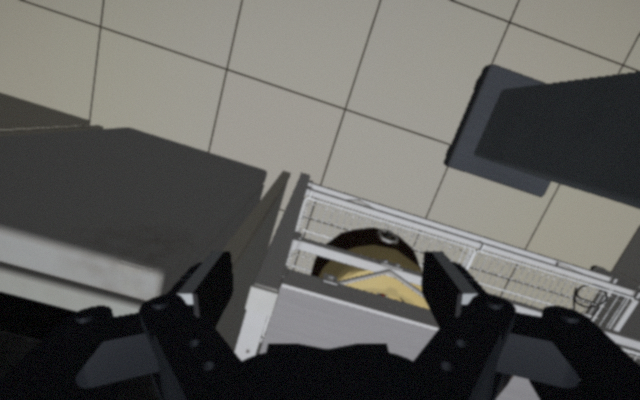

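```bash
python3 - <<'E'
from h import *
for n in ["top","side"]:
    d=np.load(n+"0d.npy");c=K(n)
    for t in ["spot_plate","stand","stapler","marker","adapter","tape_roll"]:
        r=arm.outline_of(t,n)[:1]
        for q in r:
            m=q["mask"]; vs,us=np.nonzero(m)
            P=np.array([px2w(n,u,v,d[v,u],c) for u,v in zip(us,vs)])
            if t in("spot_plate","stand"): 
                P=P[(P[:,2]>14)&(P[:,2]<50)]
            rect=cv2.minAreaRect(P[:,:2].astype(np.float32)); print(n,t,q["confidence"],rect, np.median(P[:,2]))
c,f=K("wrist"); R=np.array(c["R"]); print("camR",np.round(R,3),"pos",-R.T@c["t"],f,c["cx"],c["cy"]); s=arm.read_state();print(s["clock"],s["position"])
E
```

```text
top spot_plate 0.63 ((525.3204345703125, -35.97063446044922), (109.1231918334961, 91.89276123046875), 78.16136932373047) 30.555446734107928
top stand 0.76 ((602.9152221679688, -59.063873291015625), (130.21519470214844, 194.1396942138672), 80.29059600830078) 26.396828232433617
top stapler 0.92 ((362.83392333984375, -223.2245330810547), (74.8795394897461, 294.685302734375), 49.09918212890625) 21.00754948069408
top marker 0.7 ((443.69647216796875, 30.53455352783203), (420.27294921875, 49.372840881347656), 30.86287498474121) 12.31814936816355
top adapter 0.58 ((512.8562622070312, 217.062744140625), (37.81424331665039, 41.34690475463867), 12.59182357788086) 19.311240886721475
top tape_roll 0.51 ((457.4964294433594, 11.52166748046875), (421.5274658203125, 49.85823059082031), 37.95581817626953) 12.452599360769554
side spot_plate 0.58 ((528.2780151367188, -33.938514709472656), (113.00206756591797, 90.40182495117188), 77.91451263427734) 28.83640787806045
side stand 0.91 ((608.979248046875, -58.156097412109375), (134.03770446777344, 184.7715301513672), 80.57484436035156) 25.008508850680627
side stapler 0.62 ((597.0513916015625, 152.2193603515625), (1009.8171997070312, 117.6822738647461), 69.63824462890625) 10.846830230372197
side marker 0.78 ((603.2357788085938, 412.5621337890625), (501.396484375, 137.69241333007812), 48.554630279541016) 11.450414802535455
side adapter 0.71 ((518.1179809570312, 223.0401611328125), (39.836395263671875, 36.077083587646484), 13.8017578125) 18.109323911959777
side tape_roll 0.65 ((605.893310546875, 127.8441390991211), (44.279632568359375, 50.829994201660156), 4.241822719573975) 10.989400125684458
camR [[-0.307  0.952  0.   ]
 [ 0.917  0.296  0.269]
 [ 0.256  0.083 -0.963]] pos [ 128.67927745 -615.70908259  372.71264157] 317.6161613059364 326.97483115655695 200.81174983252896
2.4 [ 191.76851568 -594.84445774  195.74405131]
```

Call:
play_rows(
  motion=[0,3,5,3,0,0,-6,0,6,10,5,0,0,-12,0,9,15,5,0,0,-18,0,12,20,5,0,0,-23,0,13,26,5,0,0,-28],
)

```text
clock: 3.02
position: [323.1, -333.4, 245.7]
ee_rot: [0.09, 0.996, -0.0, 0.0]
contact_force: [0.8, 0.8, 0.3]
gripper_width: -0.1
```

Call:
play_rows(
  motion=[0,1,6,0,0,0,0,0,2,12,0,0,0,0,0,4,18,0,0,0,0,0,8,24,0,0,0,0,0,11,29,0,0,0,0],
)

```text
clock: 3.65
position: [429.3, -48.1, 246.5]
ee_rot: [0.088, 0.996, 0.0, 0.001]
contact_force: [2.3, -0.6, -0.2]
gripper_width: -0.0
```

Call:
play_rows(
  motion=[0,0,0,0,0,0,0,0,0,0,0,0,0,0],
)

```text
clock: 3.9
position: [428.3, -49.9, 245.6]
ee_rot: [0.088, 0.996, -0.0, -0.0]
contact_force: [-0.6, -0.6, 0.0]
gripper_width: 0.1
```

```bash
python3 - <<'E'
from h import *
s=arm.read_state();print(s["clock"],s["position"],s["contact_force"],s["joints"])
n="wrist";c=K(n)
im,d=save(n,"wrist1.png");np.save("w1d.npy",d); import pickle; pickle.dump(c,open("w1c.pkl","wb"))
for t in ["spot_plate","plate_edge","stand","step_face","back_stop"]:
    for q in arm.place_of(t,n)[:1]:
        u,v=q["uv"];print(t,round(q["confidence"],2),np.round([u,v]),np.round(px2w(n,u,v,d[int(v),int(u)],c),1))
E
```

```text
3.9 [428.27423688 -49.92414644 245.56466734] [-0.60184519 -0.60283562  0.04698393] [ 2.63575501e-01  9.19369018e-03 -3.45776912e-01 -6.36752267e-05
 -1.21647629e+00 -2.01045247e+00]
spot_plate 0.77 [349. 236.] [523.6 -37.4  30.4]
plate_edge 0.96 [352. 206.] [485.2 -26.4  22.2]
```

View pics/wrist1.png

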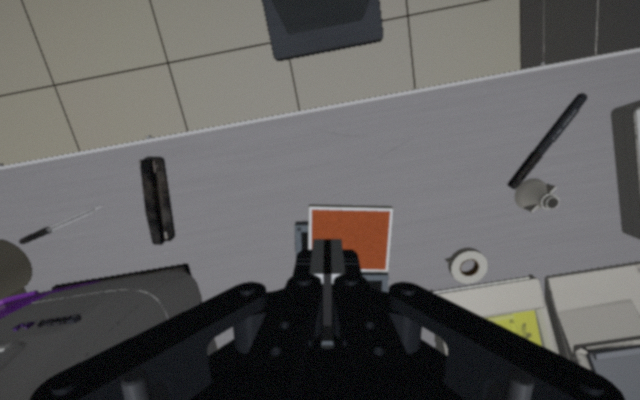

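Call:
play_rows(
  motion=[0,2,0,0,0,0,10,0,4,0,0,0,0,20,0,6,0,0,0,0,30,0,8,0,0,0,0,40,0,10,0,0,0,0,50],
)

```text
clock: 4.82
position: [529.0, -50.8, 245.8]
ee_rot: [-0.343, 0.939, -0.0, 0.0]
contact_force: [-0.7, 0.7, 0.4]
gripper_width: 0.3
```

Call:
play_rows(
  motion=[0,0,0,0,0,0,10,0,0,0,0,0,0,20,0,0,0,0,0,0,30,0,0,0,0,0,0,40,0,0,0,0,0,0,50],
)

```text
clock: 5.45
position: [528.4, -50.8, 245.7]
ee_rot: [0.708, -0.706, -0.0, 0.0]
contact_force: [0.4, 0.4, -0.2]
gripper_width: 0.1
```

Call:
play_rows(
  motion=[0,0,0,0,0,0,10,0,0,0,0,0,0,20,0,0,0,0,0,0,30,0,0,0,0,0,0,40,0,0,0,0,0,0,50],
)

```text
clock: 6.08
position: [528.4, -50.8, 245.8]
ee_rot: [0.94, -0.341, 0.0, -0.0]
contact_force: [0.0, 0.0, -0.6]
gripper_width: -0.2
```

Call:
play_rows(
  motion=[0,0,0,0,0,0,10,0,0,0,0,0,0,20,0,0,0,0,0,0,30,0,0,0,0,0,0,30,0,0,0,0,0,0,30],
)

```text
clock: 6.7
position: [528.4, -50.4, 245.7]
ee_rot: [0.996, -0.09, 0.0, -0.0]
contact_force: [0.0, 0.2, -0.8]
gripper_width: -0.3
```

```bash
python3 - <<'E'
from h import *
s=arm.read_state();print(s["clock"],s["position"],s["ee_rot"],s["contact_force"],s["joints"])
n="wrist";c=K(n)
im,d=save(n,"wrist2.png");np.save("w2d.npy",d); import pickle; pickle.dump(c,open("w2c.pkl","wb"))
for t in ["spot_plate","plate_edge","stand","step_face","back_stop"]:
    for q in arm.place_of(t,n)[:1]:
        u,v=q["uv"];print(t,round(q["confidence"],2),np.round([u,v]),np.round(px2w(n,u,v,d[int(v),int(u)],c),1))
E
```

```text
6.7 [528.44887824 -50.4436447  245.74670551] [ 9.95952578e-01 -8.98802674e-02  1.17345800e-05 -9.36112337e-06] [ 0.03024353  0.17556714 -0.82206968] [ 2.10593572e-01  1.90605644e-01 -1.38241004e-01 -1.15529560e-05
 -1.24192172e+00  1.18020304e+00]
spot_plate 0.75 [316. 166.] [536.5 -37.   27.9]
plate_edge 0.85 [321. 204.] [486.4 -34.5  27.4]
stand 0.76 [324. 128.] [597.2 -62.6 422.7]
step_face 0.58 [323. 124.] [584.2 -55.3  25.2]
back_stop 0.78 [322.  22.] [694.4 -74.4  23.8]
```

View pics/wrist2.png

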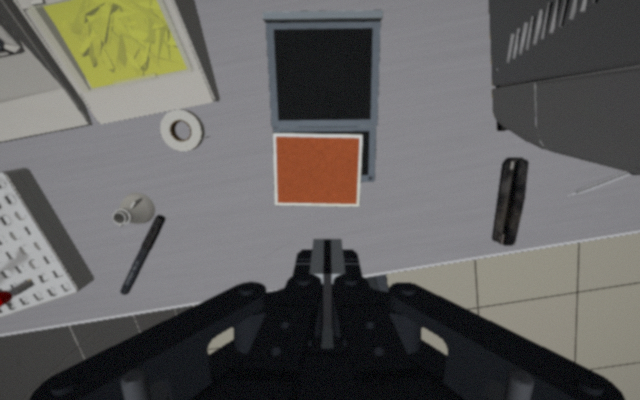

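```bash
python3 - <<'E'
import cv2
im=cv2.imread("pics/wrist2.png")[0:220,250:400]
cv2.imwrite("pics/c2.png",cv2.resize(im,None,fx=2.7*1.48,fy=2.7,interpolation=cv2.INTER_CUBIC) if 0 else cv2.resize(im,(540,596*0+594*1*0+220*27//10),interpolation=cv2.INTER_CUBIC) if 0 else cv2.resize(im,None,fx=2.7,fy=2.7,interpolation=cv2.INTER_CUBIC))
import numpy as np
d=np.load("w2d.npy")
print(np.round(d[10:215:5,340]));print(np.round(d[10:35,320]))
E
```

```text
[339. 340. 349. 358. 359. 360. 362. 363. 365. 366. 367. 370. 370. 372.
 371. 376. 376. 377. 380. 383. 382. 384. 386. 387. 398. 387. 388. 390.
 391. 393. 395. 396. 398. 399. 401. 403. 406. 408. 408. 411. 443.]
[375. 342. 340. 339. 340. 340. 340. 341. 343. 345. 348. 355. 357. 357.
 356. 358. 358. 359. 358. 358. 358. 359. 359. 361. 361.]
```

View pics/c2.png

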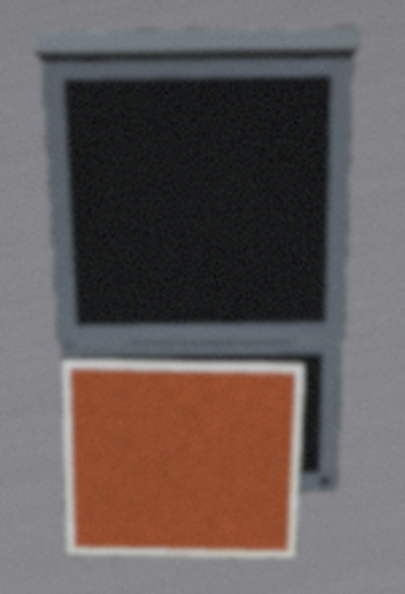

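```bash
python3 - <<'E'
from h import *
import pickle
c,f=pickle.load(open("w2c.pkl","rb"));R=np.array(c["R"]);t=np.array(c["t"]);o=-R.T@t;print("cam",o)
def rz(u,v,z):
    u=250+u/2.7; v/=2.7
    d=R.T@np.array([(u-c["cx"])/f,(v-c["cy"])/f,1]); return (o+d*(z-o[2])/d[2])[:2]
for nm,p,z in [("stopL",(45,58),26),("stopR",(352,55),26),("stepL",(62,348),26),("stepR",(340,344),26),("frR",(337,487),18),("pFL",(63,361),30),("pFR",(304,364),30),("pNR",(294,556),30),("pNL",(69,553),30)]:
    print(nm,np.round(rz(*p,z),1))
g=lambda *a:rz(*a)
a=g(45,58,26);b=g(352,55,26);s=g(62,348,26);e=g(340,344,26)
for x,y in((a,b),(s,e)):
    d=x-y;print("wid",np.linalg.norm(d),"yaw",np.degrees(np.arctan2(-d[0],d[1])),"mid",(x+y)/2)
m1=(a+b)/2;m2=(s+e)/2;d=m1-m2;print("len",np.linalg.norm(d),np.degrees(np.arctan2(d[1],d[0])))
P=[g(63,361,30),g(304,364,30),g(294,556,30),g(69,553,30)]
d=P[0]-P[1]+P[3]-P[2];print("plate yaw",np.degrees(np.arctan2(-d[0],d[1])),"c",np.mean(P,0));d=(P[0]+P[1]-P[2]-P[3])/2;print(np.linalg.norm(d),np.degrees(np.arctan2(d[1],d[0])))
E
```

```text
cam [597.23650058 -62.60974543 422.74280155]
stopL [705.6 -13.6]
stopR [ 683.9 -139. ]
stepL [589.7   5.8]
stepR [ 569.  -118.1]
frR [ 502.1 -108.5]
pFL [584.1   5.9]
pFR [ 563.5 -100.4]
pNR [475.3 -82.3]
pNL [495.9  23.1]
wid 127.33855791022246 yaw -9.779963431262818 mid [694.7608784  -76.29704561]
wid 125.53134597467991 yaw -9.475761293576005 mid [579.32456109 -56.14633093]
len 117.1818870679192 -9.9018554492504
plate yaw -11.027273090812427 c [529.69779109 -38.40355271]
89.92038380528624 -11.325045439538133
```

Call:
play_rows(
  motion=[0,-4,1,0,0,0,0,0,-8,2.4,-3,-1.2,-7.5,0.5,0,-8,2.4,-9,-2.5,-14.8,0.5,0,-8,2.4,-14.5,-2.5,-14.8,0.5,0,-8,2.4,-14.5,-2.5,-14.8,0.5],
)

```text
clock: 7.62
position: [443.1, -28.2, 96.5]
ee_rot: [0.989, -0.083, 0.125, 0.013]
contact_force: [-0.1, -0.6, 1.5]
gripper_width: -0.2
```

Call:
play_rows(
  motion=[0,0,0,-5,0,0,0,0,0,0,-8,0,0,0,0,0,0,-9.2,0,0,0,0,0,0,-9.2,0,0,0],
)

```text
clock: 8.12
position: [444.3, -23.1, 31.8]
ee_rot: [0.989, -0.085, 0.122, 0.016]
contact_force: [-0.1, 0.3, -0.4]
gripper_width: -0.2
```

```bash
cat >> h.py <<'E'
O=np.array([580.5,-56.5]);Y=np.radians(-9.75);EX=np.array([np.cos(Y),np.sin(Y)]);EY=np.array([-np.sin(Y),np.cos(Y)])
def st(p): p=np.array(p); d=p[:2]-O; return np.round([d@EX,d@EY,p[2]],1)
def rep(img=None,cam="wrist"):
    s=arm.read_state(); 
    from scipy.spatial.transform import Rotation as Rn
    M=Rn.from_quat(s["ee_rot"]).as_matrix()
    F=np.array(s["contact_force"])
    print("t",round(float(s["clock"]),2),"stand",st(s["position"]),"toolz",np.round(M[:,2],3),"F",np.round([F[:2]@EX,F[:2]@EY,F[2]],1),"T",np.round(s["wrist_torque"],2),"w",s["joints"][4])
    if img: return save(cam,img)
E
python3 -c "
from h import *
rep('w3.png')"
```

```text
t 8.12 stand [-139.9    9.8   31.8] toolz [ 0.239 -0.053 -0.97 ] F [-0.2  0.3 -0.4] T [ 0.09  0.45 -0.  ] w -0.16231534273015333
```

View pics/w3.png

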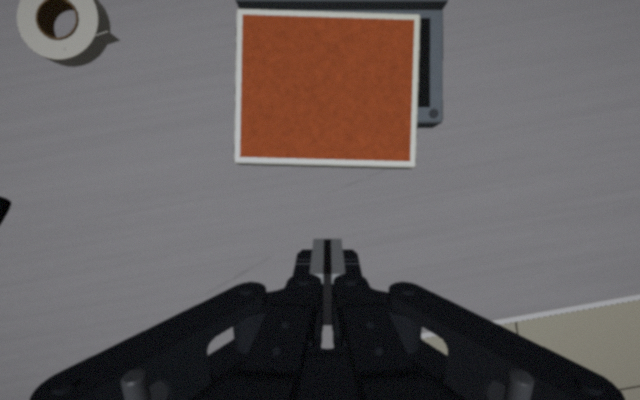

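Call:
play_rows(
  motion=[0,0,0,0,1,5,0,0,0,0,0,2,10,0,0,0,0,-1,2,11,0,0,0,0,-2,2,11,0],
)

```text
clock: 8.68
position: [445.6, -20.9, 11.2]
ee_rot: [0.996, -0.085, 0.027, 0.006]
contact_force: [0.4, 0.5, -0.4]
gripper_width: -0.0
```

```bash
python3 -c "
from h import *
rep()"
```

```text
t 8.68 stand [-139.    12.2   11.2] toolz [ 0.052 -0.016 -0.999] F [ 0.3  0.6 -0.4] T [0.02 0.11 0.03] w -0.5012989357389085
```

Call:
play_rows(
  motion=[0,0.6,-0.2,-0.2,0,0,0,0,1.2,-0.4,-0.3,0,0,0,0,1.9,-0.6,-0.3,0,0,0,0,1.9,-0.6,-0.3,0,0,0],
)

```text
clock: 9.18
position: [461.1, -29.5, 7.3]
ee_rot: [0.996, -0.085, 0.024, 0.008]
contact_force: [0.0, 0.1, 0.0]
gripper_width: -0.2
```

```bash
python3 -c "
from h import *
rep('w4.png')"
```

```text
t 9.18 stand [-122.2    6.4    7.3] toolz [ 0.046 -0.019 -0.999] F [0.  0.1 0. ] T [ 0.05  0.1  -0.  ] w -0.5148158879314444
```

View pics/w4.png

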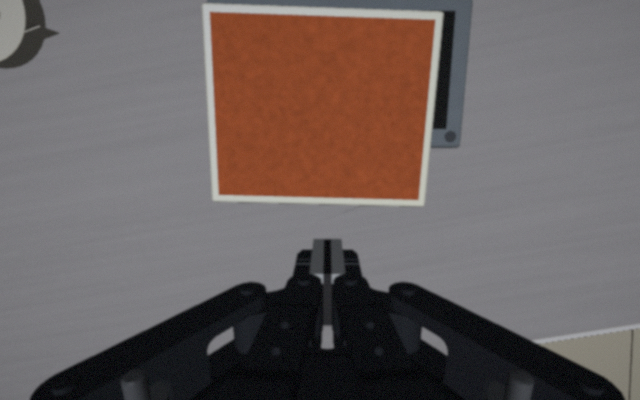

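```bash
python3 -c "
from h import *
for u,v in [(212,201),(424,205),(205,4),(443,12)]: print(st(ray_z('wrist',u,v,30)))
print(w2px('wrist',arm.read_state()['position']))
"
```

```text
[-97.4  65.1  30. ]
[-99.7 -42.7  30. ]
[-7.8 61.1 30. ]
[-10.5 -45.1  30. ]
(np.float64(327.51862896051597), np.float64(233.84341887817467), np.float64(189.18332031884853))
```

Call:
play_rows(
  motion=[0,0.2,0.2,0,0,0,0,0,0.4,0.2,0,0,0,0,0,0.6,0.18,0,0,0,0,0,0.8,0.15,0,0,0,0,0,0.8,0.15,0,0,0,0],
)

```text
clock: 9.85
position: [468.6, -27.7, 7.1]
ee_rot: [0.996, -0.084, 0.023, 0.008]
contact_force: [-0.1, 0.4, -1.2]
gripper_width: 0.2
```

```bash
python3 -c "
from h import *
rep()"
```

```text
t 9.85 stand [-115.1    9.5    7.1] toolz [ 0.045 -0.019 -0.999] F [-0.2  0.3 -1.2] T [0.04 0.1  0.01] w -0.5237827767749172
```

Position tracks well. Continue towards contact.

Call:
play_rows(
  motion=[0,0.15,-0.03,0,0,0,0,0,0.3,-0.05,0,0,0,0,0,0.45,-0.08,0,0,0,0,0,0.6,-0.1,0,0,0,0,0,0.75,-0.13,0,0,0,0],
)

```text
clock: 10.48
position: [476.1, -29.0, 7.1]
ee_rot: [0.996, -0.084, 0.023, 0.008]
contact_force: [0.6, 0.8, 0.5]
gripper_width: -0.1
```

```bash
python3 -c "
from h import *
rep()"
```

```text
t 10.47 stand [-107.6    9.4    7.1] toolz [ 0.045 -0.019 -0.999] F [0.4 0.8 0.5] T [0.1  0.12 0.04] w -0.532284277551328
```

Call:
play_rows(
  motion=[0,0.15,-0.03,0,0,0,0,0,0.3,-0.05,0,0,0,0,0,0.45,-0.08,0,0,0,0],
)

```text
clock: 10.85
position: [480.5, -29.8, 7.1]
ee_rot: [0.996, -0.084, 0.023, 0.008]
contact_force: [-0.2, -0.9, 0.5]
gripper_width: -0.0
```

```bash
python3 -c "
from h import *
rep('w5.png')"
```

```text
t 10.85 stand [-103.     9.4    7.1] toolz [ 0.045 -0.019 -0.999] F [-0.1 -0.9  0.5] T [0.08 0.06 0.01] w -0.5373363403427474
```

View pics/w5.png

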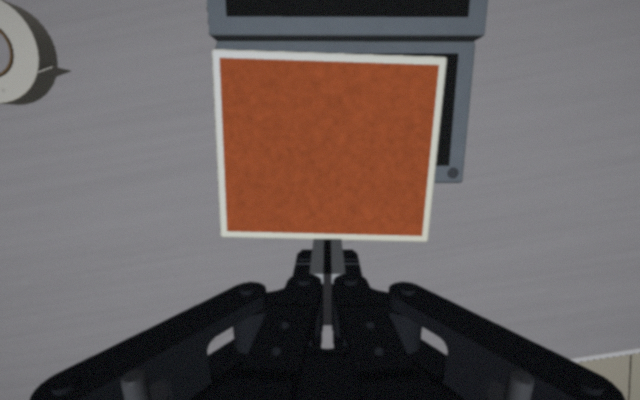

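Call:
play_rows(
  motion=[0,0.1,-0.02,0,0,0,0,0,0.2,-0.03,0,0,0,0,0,0.3,-0.05,0,0,0,0],
)

```text
clock: 11.28
position: [483.5, -30.3, 7.1]
ee_rot: [0.996, -0.084, 0.023, 0.008]
contact_force: [0.5, 0.2, -0.1]
gripper_width: -0.3
```

Call:
play_rows(
  motion=[0,0.1,-0.02,0,0,0,0,0,0.2,-0.03,0,0,0,0,0,0.3,-0.05,0,0,0,0],
)

```text
clock: 11.65
position: [486.5, -30.8, 7.1]
ee_rot: [0.996, -0.084, 0.023, 0.008]
contact_force: [-0.2, -0.1, -0.8]
gripper_width: 0.2
```

```bash
python3 -c "
from h import *
rep('w6.png')
for u,v in [(220,237),(429,240)]: print(st(ray_z('wrist',u,v,30)))"
```

```text
t 11.65 stand [-97.    9.4   7.1] toolz [ 0.045 -0.019 -0.999] F [-0.2 -0.1 -0.8] T [0.01 0.11 0.01] w -0.5441454830882678
[-90.6  65.6  30. ]
[-92.6 -43.4  30. ]
```

View pics/w6.png

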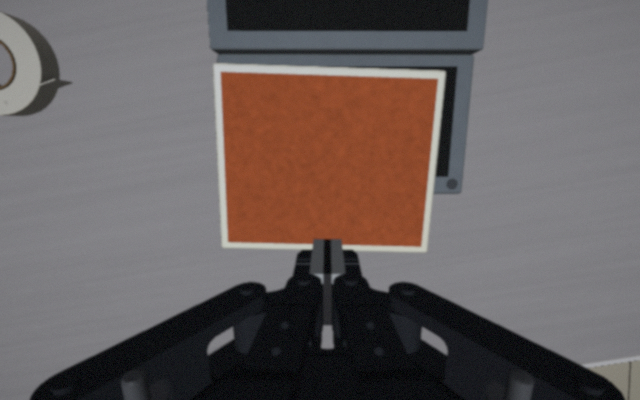

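```bash
python3 -c "
from h import *
im,d=save('wrist','w7.png'); 
for u in (318,323,333,337):
  print(u,[(v,*st(px2w('wrist',u,v,d[v,u]))) for v in (236,240,243,248,255,262,269)])
for u,v in [(222,247),(427,251),(218,66),(443,72)]: print(st(ray_z('wrist',u,v,30)), st(px2w('wrist',u,v,d[v,u])))
cv2.imwrite('pics/w7c.png',cv2.resize(im[200:300,250:410,::-1],None,fx=5,fy=5))
"
```

```text
318 [(236, np.float64(-90.8), np.float64(14.7), np.float64(28.7)), (240, np.float64(-86.0), np.float64(14.4), np.float64(48.1)), (243, np.float64(-86.5), np.float64(14.4), np.float64(50.6)), (248, np.float64(-86.2), np.float64(14.2), np.float64(57.5)), (255, np.float64(-87.0), np.float64(14.1), np.float64(63.5)), (262, np.float64(-87.6), np.float64(14.1), np.float64(69.2)), (269, np.float64(-87.2), np.float64(13.9), np.float64(76.6))]
323 [(236, np.float64(-90.6), np.float64(12.1), np.float64(29.3)), (240, np.float64(-85.8), np.float64(12.1), np.float64(48.5)), (243, np.float64(-86.0), np.float64(12.1), np.float64(52.0)), (248, np.float64(-86.5), np.float64(12.1), np.float64(56.9)), (255, np.float64(-87.2), np.float64(12.1), np.float64(63.1)), (262, np.float64(-87.3), np.float64(12.1), np.float64(69.9)), (269, np.float64(-88.0), np.float64(12.1), np.float64(74.8))]
333 [(236, np.float64(-91.1), np.float64(6.8), np.float64(27.8)), (240, np.float64(-86.1), np.float64(7.4), np.float64(47.7)), (243, np.float64(-86.1), np.float64(7.6), np.float64(51.8)), (248, np.float64(-86.5), np.float64(7.7), np.float64(57.0)), (255, np.float64(-86.9), np.float64(7.9), np.float64(63.8)), (262, np.float64(-86.9), np.float64(8.1), np.float64(70.8)), (269, np.float64(-87.4), np.float64(8.3), np.float64(76.2))]
337 [(236, np.float64(-90.6), np.float64(4.8), np.float64(29.1)), (240, np.float64(-86.1), np.float64(5.6), np.float64(47.9)), (243, np.float64(-86.3), np.float64(5.7), np.float64(51.1)), (248, np.float64(-86.6), np.float64(6.0), np.float64(56.5)), (255, np.float64(-87.1), np.float64(6.2), np.float64(63.3)), (262, np.float64(-86.6), np.float64(6.6), np.float64(71.5)), (269, np.float64(-87.1), np.float64(6.8), np.float64(76.9))]
[-96.2  64.9  30. ] [-96.5  65.2  29.2]
[-98.8 -42.8  30. ] [-111.2  -53.6   -0.9]
[-7.7 60.4 30. ] [-7.5 60.8 28.6]
[-10. -44.  30.] [ -9.8 -44.3  29. ]
```

View pics/w7c.png

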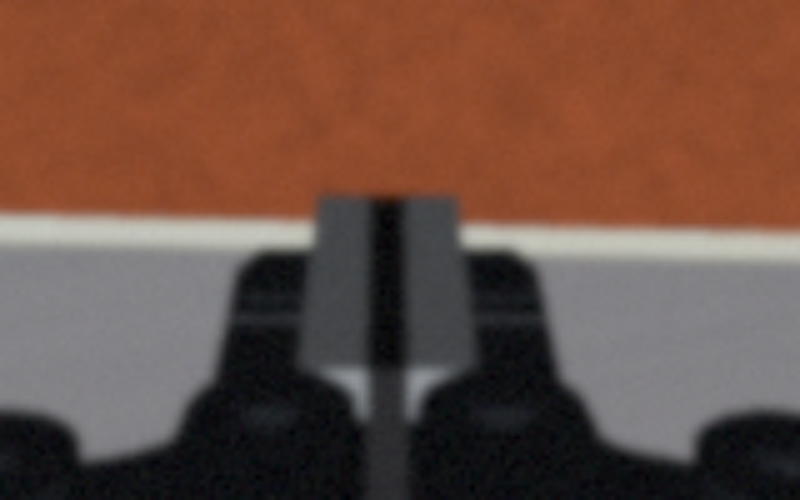

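```bash
python3 -c "
from h import *
im,d=save('side','s1.png'); np.save('s1d.npy',d)
p=arm.read_state()['position'];u,v,_=w2px('side',p);print(u,v)
cv2.imwrite('pics/s1c.png',cv2.resize(im[150:280,270:430,::-1],None,fx=4.6,fy=4.6,interpolation=cv2.INTER_CUBIC))
for dz in (0,40,73): print(dz,(np.array(w2px('side',p+[0,0,dz])[:2])-[270,150])*4.6)
"
```

```text
351.97181068743464 234.66886839788899
0 [377.07032916 389.47679463]
40 [380.19580592 353.04296341]
73 [382.89692778 321.55585739]
```

View pics/s1c.png

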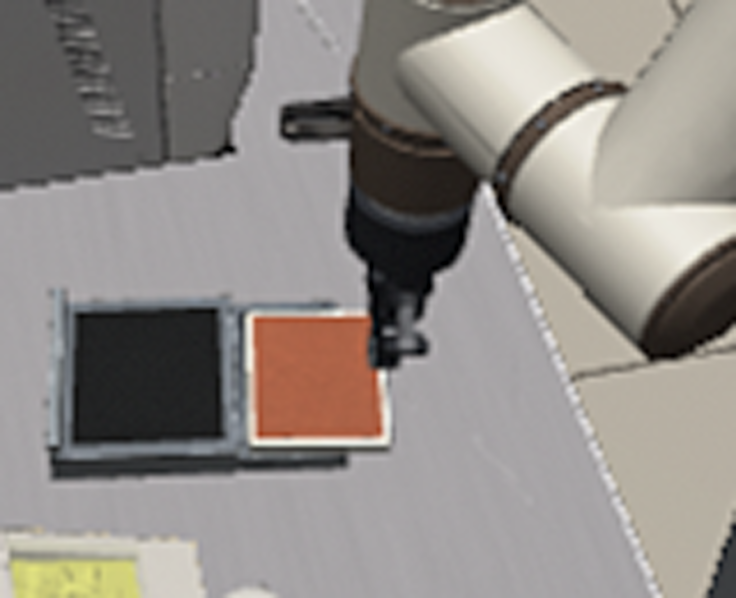

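Call:
play_rows(
  motion=[0,-1.2,0.2,0,0,0,0,0,-2.5,0.42,0,0,0,0,0,-2.5,0.42,-1,0,0,0,0,-2.5,0.42,-2,0,0,0,0,-2.5,0.42,-2,0,0,0],
)

```text
clock: 12.42
position: [460.9, -26.8, -14.0]
ee_rot: [0.996, -0.084, 0.022, 0.008]
contact_force: [-0.0, -0.2, 0.0]
gripper_width: -0.0
```

```bash
cat >> h.py <<'E'
def tip(im,d):
    for v in range(233,245):
        P=[st(px2w('wrist',u,v,d[v,u])) for u in (318,320,322,333,335,337)]
        print(v,np.round(np.median(P,0),1))
E
python3 -c "
from h import *
im,d=rep('w8.png');tip(im,d)"
```

```text
t 12.43 stand [-122.9    9.   -14. ] toolz [ 0.043 -0.02  -0.999] F [ 0.  -0.2  0. ] T [ 0.05  0.14 -0.03] w -0.4563229651895263
233 [-117.5    9.4   -0.3]
234 [-118.3    9.4   -0.8]
235 [-118.8    9.4   -0.6]
236 [-119.4    9.4   -0.9]
237 [-120.2    9.4   -1.2]
238 [-120.6    9.4   -0.7]
239 [-111.6    9.8   25.8]
240 [-111.6    9.8   27. ]
241 [-111.7    9.8   28.3]
242 [-111.8    9.8   29.3]
243 [-111.6    9.6   31. ]
244 [-111.6    9.9   32.2]
```

View pics/w8.png

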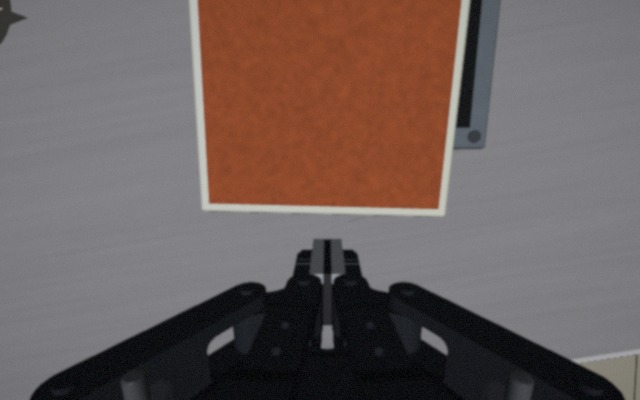

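Call:
play_rows(
  motion=[0,0,0,-0.5,0,0,0,0,0,0,-1,0,0,0,0,0.05,0,-1.5,0,0,0,0,0.05,0,-1.6,0,0,0,0,0.05,0,-1.6,0,0,0],
)

```text
clock: 13.1
position: [461.9, -26.6, -29.0]
ee_rot: [0.996, -0.084, 0.023, 0.008]
contact_force: [0.1, 0.3, 0.3]
gripper_width: 0.0
```

```bash
python3 -c "
from h import *
im,d=rep('w9.png');tip(im,d)
for t in ['spot_plate','plate_edge']:
    for q in arm.place_of(t,'wrist')[:1]: print(t,q['confidence'],q['uv'],st(ray_z('wrist',*q['uv'],24)))"
```

```text
t 13.1 stand [-121.9    9.4  -29. ] toolz [ 0.045 -0.019 -0.999] F [0.  0.3 0.3] T [-0.02  0.18 -0.01] w -0.4095886333192622
233 [-111.9    9.8   -1. ]
234 [-112.4    9.8   -0.6]
235 [-112.9    9.8   -0.8]
236 [-113.6    9.8   -1.4]
237 [-114.     9.8   -1. ]
238 [-114.4    9.8   -0.4]
239 [-111.    10.    10.4]
240 [-110.9   10.    12.1]
241 [-111.    10.    13.1]
242 [-111.    10.    14.3]
243 [-111.2   10.    15.1]
244 [-111.2   10.    16.6]
spot_plate 0.66 [325.5, 109.1] [-53.3  11.1  24. ]
plate_edge 0.77 [326.9, 223.1] [-99.2  10.5  24. ]
```

View pics/w9.png

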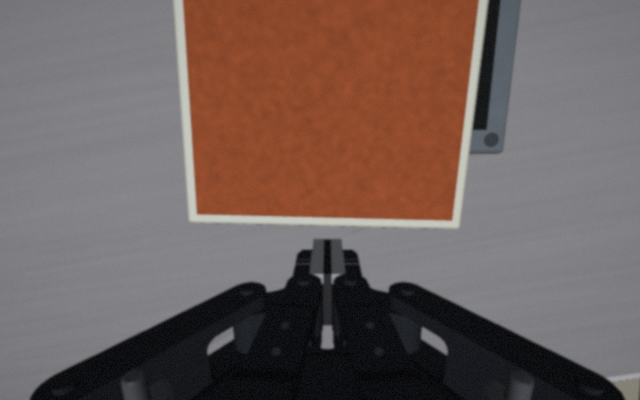

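Call:
play_rows(
  motion=[0,0.3,-0.05,0,0,0,0,0,0.6,-0.1,0,0,0,0,0,0.8,-0.14,0,0,0,0,0,1.0,-0.17,0,0,0,0,0,1.15,-0.2,0,0,0,0],
)

```text
clock: 13.88
position: [473.6, -28.6, -28.9]
ee_rot: [0.996, -0.084, 0.023, 0.008]
contact_force: [0.9, -0.7, -0.9]
gripper_width: 0.0
```

Call:
play_rows(
  motion=[0,0.1,-0.02,0,0,0,0,0,0.2,-0.03,0,0,0,0,0,0.3,-0.05,0,0,0,0],
)

```text
clock: 14.25
position: [475.6, -29.3, -29.1]
ee_rot: [0.996, -0.085, 0.023, 0.008]
contact_force: [-1.8, 0.8, 0.6]
gripper_width: 0.4
```

```bash
python3 -c "
from h import *
rep()"
```

```text
t 14.25 stand [-108.     9.   -29.1] toolz [ 0.044 -0.02  -0.999] F [-1.9  0.5  0.6] T [ 0.06  0.69 -0.01] w -0.4308172305072818
```

Call:
play_rows(
  motion=[0,0.1,-0.02,0,0,0,0,0,0.2,-0.03,0,0,0,0,0,0.3,-0.05,0,0,0,0,0,0.4,-0.07,0,0,0,0,0,0.5,-0.08,0,0,0,0],
)

```text
clock: 14.88
position: [481.0, -30.0, -29.1]
ee_rot: [0.996, -0.085, 0.023, 0.008]
contact_force: [-2.6, 0.5, 1.3]
gripper_width: 0.2
```

```bash
python3 -c "
from h import *
rep()"
```

```text
t 14.88 stand [-102.6    9.2  -29.1] toolz [ 0.044 -0.02  -0.999] F [-2.7  0.   1.3] T [ 0.17  0.9  -0.05] w -0.43770130733301477
```

Call:
play_rows(
  motion=[0,0.1,-0.02,0,0,0,0,0,0.2,-0.03,0,0,0,0],
)

```text
clock: 15.12
position: [481.5, -30.7, -29.1]
ee_rot: [0.996, -0.085, 0.022, 0.008]
contact_force: [-7.0, 0.9, 4.4]
gripper_width: 0.1
```

```bash
python3 -c "
from h import *
rep('w10.png')"
```

```text
t 15.12 stand [-102.     8.6  -29.1] toolz [ 0.041 -0.02  -0.999] F [-7.1 -0.3  4.4] T [ 0.23  1.91 -0.05] w -0.44255307490006773
```

View pics/w10.png

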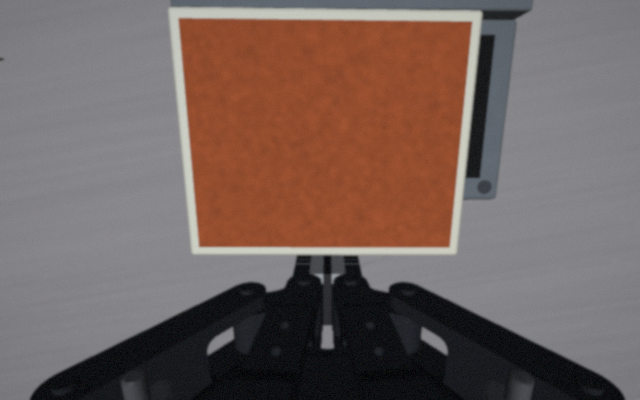

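Call:
play_rows(
  motion=[0,0,0,0.2,0,0,0,0,0,0,0.4,0,0,0,0,0,0,0.6,0,0,0],
)

```text
clock: 15.55
position: [481.5, -30.9, -23.5]
ee_rot: [0.996, -0.085, 0.022, 0.008]
contact_force: [-5.3, -1.7, -1.5]
gripper_width: -0.1
```

```bash
python3 -c "
from h import *
rep('w11.png')"
```

```text
t 15.55 stand [-101.9    8.5  -23.5] toolz [ 0.041 -0.02  -0.999] F [-4.9 -2.6 -1.5] T [-0.47  1.61 -0.03] w -0.45870686017155593
```

View pics/w11.png

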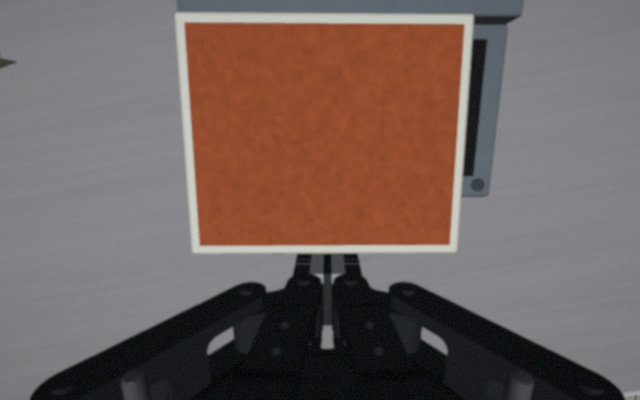

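Call:
play_rows(
  motion=[0,0.03,-0.02,0.3,0,0,0,0,0.05,-0.03,0.6,0,0,0,0,0.08,-0.04,0.9,0,0,0,0,0.12,-0.05,1.2,0,0,0],
)

```text
clock: 16.1
position: [482.2, -31.3, -11.5]
ee_rot: [0.996, -0.085, 0.021, 0.008]
contact_force: [-6.3, -0.8, -0.5]
gripper_width: -0.3
```

```bash
python3 -c "
from h import *
rep('w12.png')"
```

```text
t 16.1 stand [-101.2    8.1  -11.5] toolz [ 0.041 -0.02  -0.999] F [-6.1 -1.9 -0.5] T [-0.02  1.94 -0.06] w -0.4946739288976234
```

View pics/w12.png

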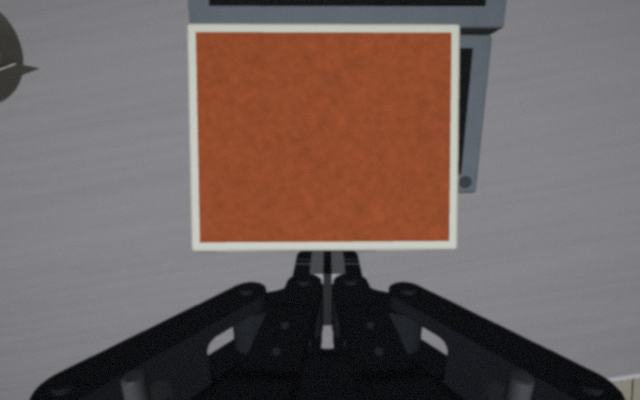

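Call:
play_rows(
  motion=[0,0.04,-0.01,0.3,0,0,0,0,0.08,-0.02,0.6,0,0,0,0,0.13,-0.03,0.9,0,0,0,0,0.2,-0.04,1.2,0,0,0,0,0.26,-0.05,1.4,0,0,0],
)

```text
clock: 16.77
position: [484.9, -31.8, 2.7]
ee_rot: [0.996, -0.085, 0.021, 0.008]
contact_force: [-6.9, -0.6, 0.3]
gripper_width: -0.1
```

```bash
python3 -c "
from h import *
rep('w13.png')"
```

```text
t 16.77 stand [-98.4   8.2   2.7] toolz [ 0.041 -0.02  -0.999] F [-6.7 -1.7  0.3] T [-0.03  2.03 -0.1 ] w -0.5369538005062146
```

View pics/w13.png

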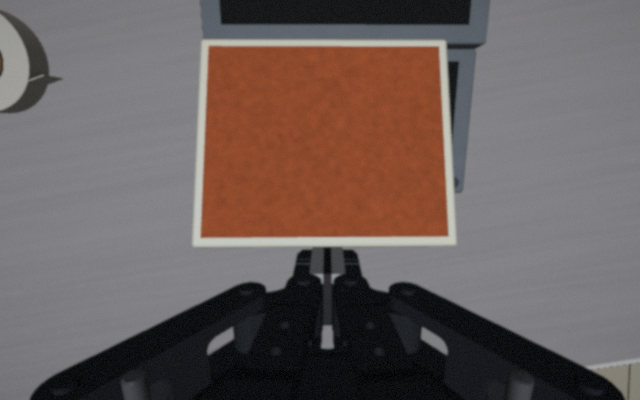

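Call:
play_rows(
  motion=[0,0.07,-0.02,0.3,0,0,0,0,0.15,-0.03,0.6,0,0,0,0,0.25,-0.05,0.9,0,0,0,0,0.35,-0.07,1.2,0,0,0,0,0.47,-0.09,1.45,0,0,0],
)

```text
clock: 17.45
position: [490.4, -32.5, 17.5]
ee_rot: [0.996, -0.085, 0.022, 0.008]
contact_force: [-6.1, -0.8, 1.8]
gripper_width: 0.2
```

```bash
python3 -c "
from h import *
rep('w14.png')"
```

```text
t 17.45 stand [-92.9   8.3  17.5] toolz [ 0.042 -0.02  -0.999] F [-5.9 -1.8  1.8] T [-0.16  1.82 -0.07] w -0.5816591620324602
```

View pics/w14.png

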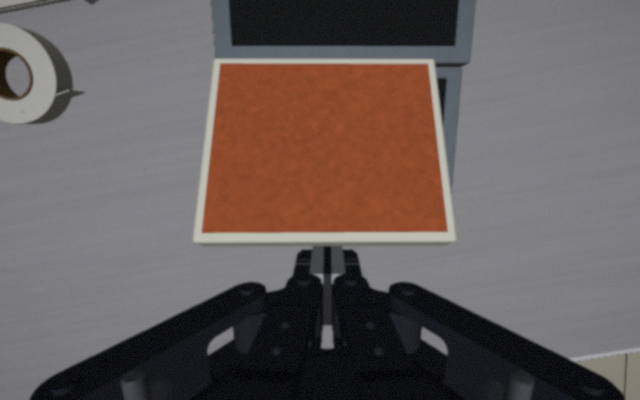

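Call:
play_rows(
  motion=[0,0.11,-0.02,0.27,0,0,0,0,0.23,-0.04,0.54,0,0,0,0,0.36,-0.06,0.8,0,0,0,0,0.5,-0.08,1.05,0,0,0,0,0.65,-0.11,1.28,0,0,0],
)

```text
clock: 18.12
position: [498.0, -33.5, 30.7]
ee_rot: [0.996, -0.084, 0.023, 0.008]
contact_force: [-4.9, -1.0, 0.9]
gripper_width: -0.0
```

```bash
python3 -c "
from h import *
rep('w15.png')"
```

```text
t 18.12 stand [-85.2   8.7  30.7] toolz [ 0.044 -0.02  -0.999] F [-4.7 -1.8  0.9] T [-0.28  1.4  -0.05] w -0.6221378810761555
```

View pics/w15.png

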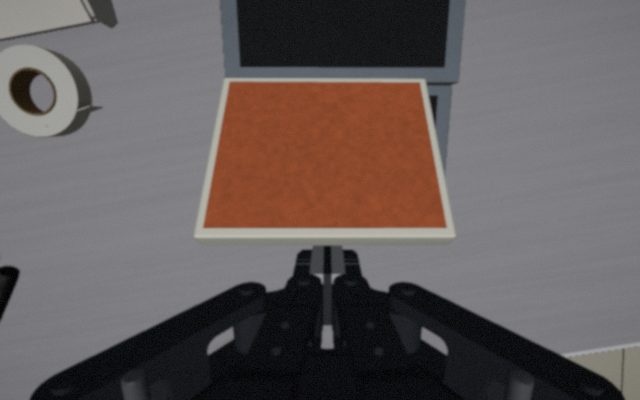

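Call:
play_rows(
  motion=[0,0.16,-0.03,0.25,0,0,0,0,0.33,-0.06,0.48,0,0,0,0,0.5,-0.09,0.71,0,0,0,0,0.68,-0.12,0.92,0,0,0,0,0.88,-0.16,1.12,0,0,0],
)

```text
clock: 18.8
position: [507.9, -34.6, 42.0]
ee_rot: [0.996, -0.084, 0.024, 0.008]
contact_force: [-3.3, -0.7, 1.4]
gripper_width: 0.3
```

```bash
python3 -c "
from h import *
rep('w16.png')"
```

```text
t 18.8 stand [-75.3   9.3  42. ] toolz [ 0.046 -0.019 -0.999] F [-3.1 -1.3  1.4] T [-0.16  1.14 -0.09] w -0.6591173102685391
```

View pics/w16.png

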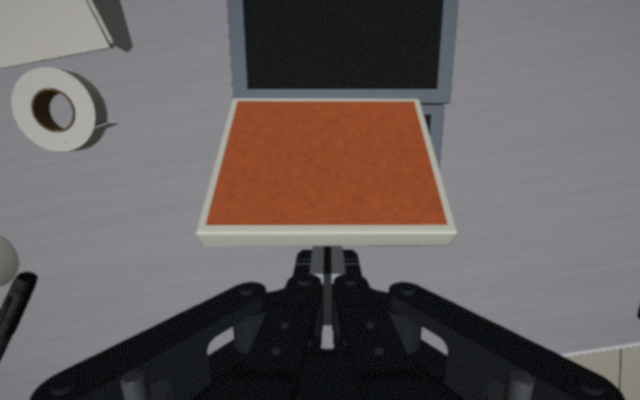

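Call:
play_rows(
  motion=[0,0.22,-0.04,0.2,0,0,0,0,0.46,-0.08,0.4,0,0,0,0,0.72,-0.12,0.58,0,0,0,0,0.98,-0.17,0.74,0,0,0,0,1.25,-0.21,0.88,0,0,0],
)

```text
clock: 19.48
position: [520.5, -36.8, 50.6]
ee_rot: [0.996, -0.084, 0.024, 0.008]
contact_force: [-2.2, 0.7, 1.3]
gripper_width: -0.1
```

```bash
python3 -c "
from h import *
rep('w17.png')"
```

```text
t 19.48 stand [-62.5   9.3  50.6] toolz [ 0.046 -0.019 -0.999] F [-2.3  0.4  1.3] T [ 0.16  0.51 -0.01] w -0.6937628524497917
```

View pics/w17.png

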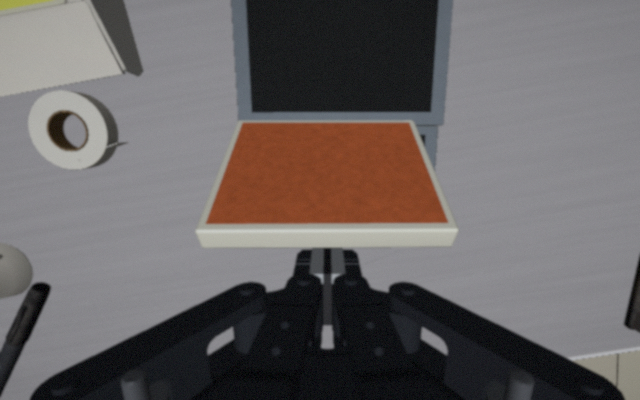

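Call:
play_rows(
  motion=[0,0.26,-0.05,0.16,0,0,0,0,0.53,-0.09,0.3,0,0,0,0,0.8,-0.14,0.44,0,0,0,0,1.07,-0.18,0.56,0,0,0,0,1.35,-0.23,0.66,0,0,0],
)

```text
clock: 20.15
position: [533.6, -39.2, 57.1]
ee_rot: [0.996, -0.084, 0.024, 0.008]
contact_force: [-1.4, 0.0, -0.3]
gripper_width: 0.2
```

```bash
python3 -c "
from h import *
rep('w18.png')"
```

```text
t 20.15 stand [-49.2   9.1  57.1] toolz [ 0.046 -0.019 -0.999] F [-1.3 -0.2 -0.3] T [ 0.08  0.25 -0.01] w -0.7240762703374034
```

View pics/w18.png

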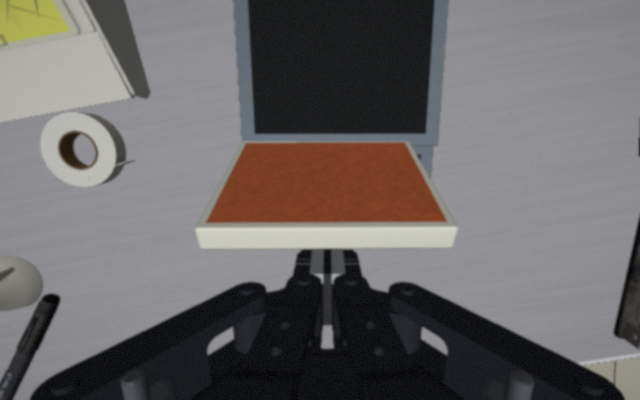

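Call:
play_rows(
  motion=[0,0.3,-0.05,0.1,0,0,0,0,0.6,-0.1,0.2,0,0,0,0,0.9,-0.15,0.28,0,0,0,0,1.2,-0.2,0.35,0,0,0,0,1.5,-0.26,0.4,0,0,0],
)

```text
clock: 20.82
position: [548.6, -41.8, 61.1]
ee_rot: [0.996, -0.084, 0.024, 0.008]
contact_force: [-0.6, -0.5, -0.4]
gripper_width: -0.1
```

```bash
python3 -c "
from h import *
rep('w19.png')"
```

```text
t 20.82 stand [-34.    9.1  61.1] toolz [ 0.046 -0.019 -0.999] F [-0.5 -0.6 -0.4] T [0.11 0.17 0.03] w -0.7486917502097833
```

View pics/w19.png

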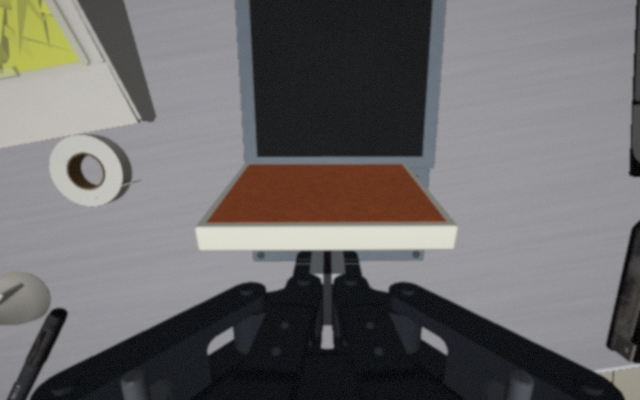

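Call:
play_rows(
  motion=[0,0.3,-0.05,0.05,0,0,0,0,0.6,-0.1,0.08,0,0,0,0,0.9,-0.15,0.1,0,0,0,0,1.2,-0.2,0.1,0,0,0,0,1.5,-0.26,0.1,0,0,0],
)

```text
clock: 21.5
position: [563.5, -44.4, 62.0]
ee_rot: [0.996, -0.084, 0.023, 0.008]
contact_force: [-0.8, -0.4, 0.8]
gripper_width: -0.1
```

Call:
play_rows(
  motion=[0,0.2,-0.03,0,0,0,0,0,0.4,-0.07,0,0,0,0,0,0.6,-0.1,0,0,0,0,0,0.8,-0.14,0,0,0,0],
)

```text
clock: 22.0
position: [571.4, -45.8, 62.0]
ee_rot: [0.996, -0.084, 0.023, 0.008]
contact_force: [-0.3, -0.5, 0.5]
gripper_width: -0.2
```

```bash
python3 -c "
from h import *
rep('w20.png')"
```

```text
t 22.0 stand [-10.8   9.   62. ] toolz [ 0.046 -0.019 -0.999] F [-0.2 -0.6  0.5] T [-0.02  0.05 -0.01] w -0.7745794024047375
```

View pics/w20.png

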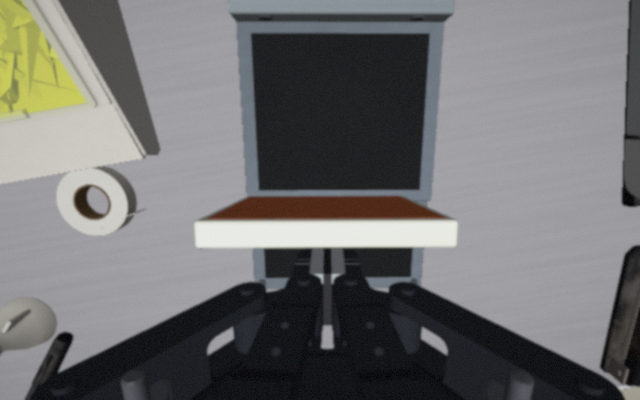

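Call:
play_rows(
  motion=[0,0.2,-0.03,0,0,0,0,0,0.4,-0.07,0,0,0,0,0,0.6,-0.1,0,0,0,0,0,0.8,-0.14,0,0,0,0,0,0.8,-0.14,0,0,0,0],
)

```text
clock: 22.68
position: [579.4, -47.2, 61.9]
ee_rot: [0.996, -0.084, 0.023, 0.008]
contact_force: [-0.3, -0.2, -0.1]
gripper_width: 0.1
```

```bash
python3 -c "
from h import *
rep('w21.png')"
```

```text
t 22.68 stand [-2.7  9.  61.9] toolz [ 0.045 -0.019 -0.999] F [-0.2 -0.2 -0.1] T [0.05 0.07 0.06] w -0.7830972394946931
```

View pics/w21.png

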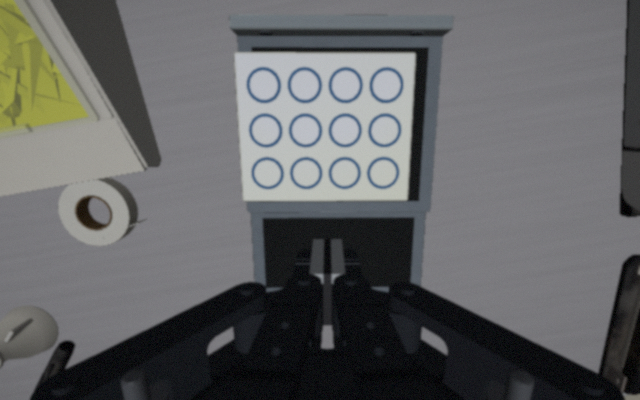

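```bash
python3 -c "
from h import *
for u,v in [(236,52),(416,53),(409,201),(243,201)]: print(st(ray_z('wrist',u,v,38)))
for u,v in [(238,36),(442,35)]: print('stop',st(ray_z('wrist',u,v,26)))
for u,v in [(249,210),(429,208)]: print('step',st(ray_z('wrist',u,v,26)))
"
```

```text
[102.5  63.1  38. ]
[102.4 -44.   38. ]
[ 11.7 -45.2  38. ]
[11.8 64.2 38. ]
stop [114.4  64.4  26. ]
stop [115.5 -62.9  26. ]
step [ 2.6 63.5 26. ]
step [  3.9 -62.9  26. ]
```

Call:
play_rows(
  motion=[0,-0.7,0.12,0,0,0,0,0,-1.35,0.23,-1,0,0,0,0,-1.35,0.23,-3.5,0,0,0,0,-1.35,0.23,-5.5,0,0,0,0,-1.35,0.23,-6.5,0,0,0],
)

```text
clock: 23.35
position: [564.3, -45.0, -4.5]
ee_rot: [0.996, -0.084, 0.022, 0.008]
contact_force: [-0.2, -0.8, 0.1]
gripper_width: 0.1
```

Call:
play_rows(
  motion=[0,0,0,-0.3,0,0,0,0,0,0,-0.5,0,0,0,0,0,0,-0.5,0,0,0],
)

```text
clock: 23.72
position: [566.1, -44.8, -7.5]
ee_rot: [0.996, -0.084, 0.024, 0.008]
contact_force: [-0.1, 1.1, 0.5]
gripper_width: -0.2
```

```bash
python3 -c "
from h import *
im,d=rep('w22.png');tip(im,d)"
```

```text
t 23.73 stand [-16.1   9.1  -7.5] toolz [ 0.046 -0.019 -0.999] F [-0.3  1.1  0.5] T [ 0.01  0.13 -0.02] w -0.6042070350244267
233 [-7.4  9.4 16.9]
234 [-8.   9.4 16.8]
235 [-8.4  9.4 17. ]
236 [-9.   9.4 17.2]
237 [-9.5  9.4 17.2]
238 [-10.    9.4  17.1]
239 [-5.4  9.6 32. ]
240 [-5.4  9.6 33.2]
241 [-5.3  9.6 34.6]
242 [-5.4  9.7 35.6]
243 [-5.4  9.7 37. ]
244 [-5.7  9.7 37.5]
```

View pics/w22.png

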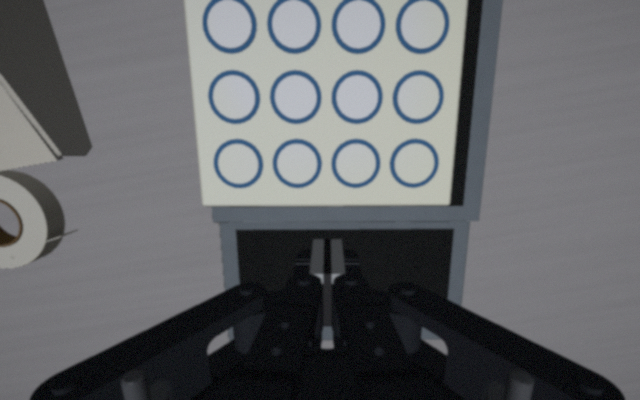

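Call:
play_rows(
  motion=[0,0.4,-0.07,-0.05,0,0,0,0,0.8,-0.14,-0.1,0,0,0,0,1.2,-0.2,-0.1,0,0,0,0,1.4,-0.24,-0.1,0,0,0,0,1.5,-0.26,-0.1,0,0,0],
)

```text
clock: 24.4
position: [580.9, -47.5, -9.1]
ee_rot: [0.996, -0.084, 0.023, 0.008]
contact_force: [-0.1, 0.1, 0.1]
gripper_width: 0.3
```

Call:
play_rows(
  motion=[0,0.15,-0.03,0,0,0,0,0,0.3,-0.05,0,0,0,0,0,0.45,-0.08,0,0,0,0,0,0.6,-0.1,0,0,0,0,0,0.75,-0.13,0,0,0,0],
)

```text
clock: 25.02
position: [588.2, -48.8, -9.1]
ee_rot: [0.996, -0.084, 0.023, 0.008]
contact_force: [-1.7, 0.1, 0.7]
gripper_width: -0.3
```

```bash
python3 -c "
from h import *
im,d=rep('w23.png')"
```

```text
t 25.02 stand [ 6.2  8.9 -9.1] toolz [ 0.045 -0.019 -0.999] F [-1.7 -0.2  0.7] T [0.17 0.58 0.02] w -0.6323266880413441
```

View pics/w23.png

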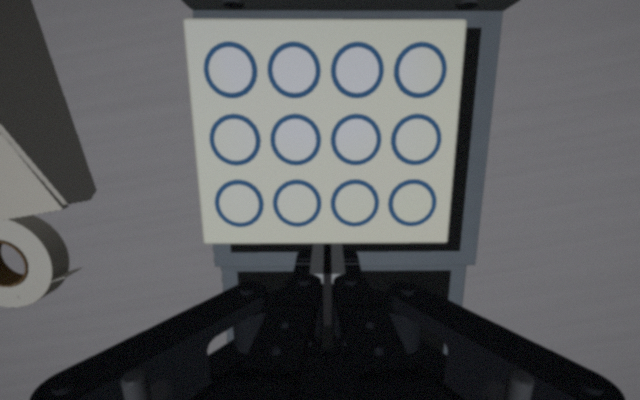

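Call:
play_rows(
  motion=[0,0.1,-0.02,0,0,0,0,0,0.2,-0.03,0,0,0,0,0,0.3,-0.05,0,0,0,0,0,0.4,-0.07,0,0,0,0],
)

```text
clock: 25.58
position: [592.4, -49.5, -9.1]
ee_rot: [0.996, -0.084, 0.023, 0.008]
contact_force: [-1.1, 0.5, 0.5]
gripper_width: -0.2
```

Call:
play_rows(
  motion=[0,0.1,-0.02,0,0,0,0,0,0.2,-0.03,0,0,0,0],
)

```text
clock: 25.82
position: [593.9, -49.8, -9.1]
ee_rot: [0.996, -0.084, 0.023, 0.008]
contact_force: [-3.0, 1.8, 2.5]
gripper_width: 0.1
```

```bash
python3 -c "
from h import *
im,d=rep()"
```

```text
t 25.82 stand [12.1  8.9 -9.1] toolz [ 0.044 -0.019 -0.999] F [-3.2  1.3  2.5] T [ 0.46  1.13 -0.  ] w -0.6412170432866487Traceback (most recent call last):
  File "<string>", line 3, in <module>
    im,d=rep()
    ^^^^
TypeError: cannot unpack non-iterable NoneType object
```

Call:
play_rows(
  motion=[0,0.06,-0.01,0,0,0,0,0,0.12,-0.02,0,0,0,0,0,0.12,-0.02,0,0,0,0],
)

```text
clock: 26.2
position: [593.9, -49.8, -9.1]
ee_rot: [0.996, -0.085, 0.022, 0.008]
contact_force: [-5.9, 2.6, 3.8]
gripper_width: 0.1
```

```bash
python3 -c "
from h import *
rep('w24.png')"
```

```text
t 26.2 stand [12.1  8.8 -9.1] toolz [ 0.042 -0.019 -0.999] F [-6.3  1.6  3.8] T [ 0.77  1.74 -0.02] w -0.6444894636542579
```

View pics/w24.png

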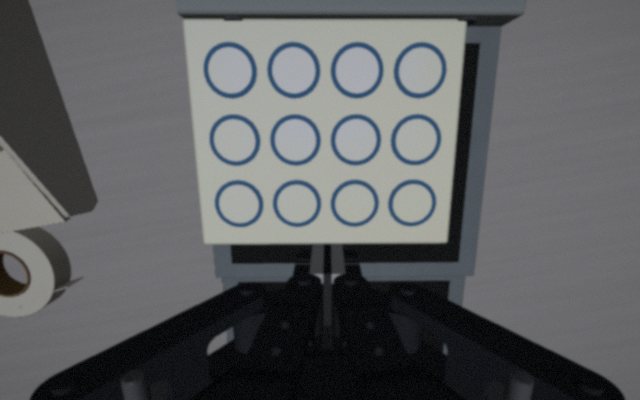

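Call:
play_rows(
  motion=[0,0.06,-0.01,0,0,0,0,0,0.11,-0.02,0,0,0,0,0,0.11,-0.02,0,0,0,0],
)

```text
clock: 26.62
position: [593.8, -49.9, -9.1]
ee_rot: [0.996, -0.085, 0.021, 0.008]
contact_force: [-8.2, 4.1, 6.0]
gripper_width: 0.3
```

Call:
play_rows(
  motion=[0,0,0,0,0,0,0,0,0,0,0,0,0,0,0,0,0,0,0,0,0,0,0,0,0,0,0,0,0,0,0,0,0,0,0],
)

```text
clock: 27.25
position: [593.8, -49.9, -9.1]
ee_rot: [0.996, -0.085, 0.021, 0.008]
contact_force: [-8.4, 5.3, 5.7]
gripper_width: 0.1
```

Call:
play_rows(
  motion=[0,0,0,0,0,0,0,0,0,0,0,0,0,0,0,0,0,0,0,0,0,0,0,0,0,0,0,0],
)

```text
clock: 27.75
position: [593.8, -49.9, -9.1]
ee_rot: [0.996, -0.085, 0.021, 0.008]
contact_force: [-8.4, 5.3, 6.5]
gripper_width: -0.2
```

```bash
python3 -c "
from h import *
rep()"
```

```text
t 27.75 stand [12.   8.8 -9.1] toolz [ 0.04  -0.019 -0.999] F [-9.2  3.8  6.5] T [ 1.23  2.39 -0.01] w -0.6477253156128525
```

Call:
play_rows(
  motion=[0,-0.12,0.02,0.03,0,0,0,0,-0.24,0.04,0.05,0,0,0,0,-0.6,0.1,0.05,0,0,0,0,-1.5,0.26,0.05,0,0,0,0,-3.5,0.6,0.05,0,0,0],
)

```text
clock: 28.38
position: [562.4, -44.0, -8.2]
ee_rot: [0.996, -0.084, 0.025, 0.007]
contact_force: [0.6, 0.6, 0.4]
gripper_width: 0.3
```

Call:
play_rows(
  motion=[0,-0.5,0.1,3,0,0,0,0,-0.5,0.1,8,0,0,0,0,-0.5,0.1,12,0,0,0,0,-0.5,0.1,12,0,0,0,0,-0.5,0.1,12,0,0,0],
)

```text
clock: 29.0
position: [556.0, -43.2, 111.2]
ee_rot: [0.996, -0.085, 0.023, 0.008]
contact_force: [-0.7, 0.5, -0.7]
gripper_width: -0.4
```

```bash
python3 -c "
from h import *
rep('w25.png')"
```

```text
t 29.0 stand [-26.4   9.  111.2] toolz [ 0.045 -0.019 -0.999] F [-0.8  0.4 -0.7] T [-0.02  0.14  0.  ] w -0.8768436974124033
```

View pics/w25.png

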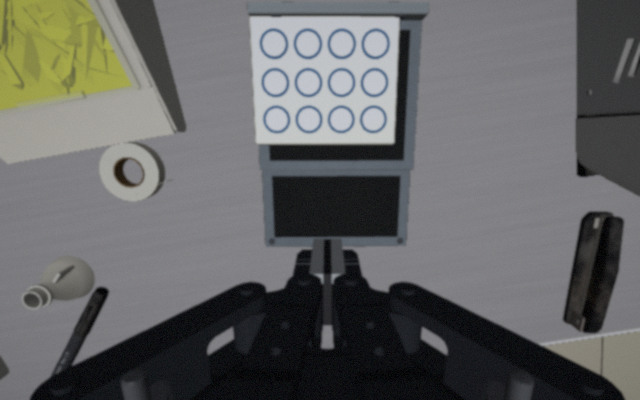

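```bash
python3 -c "
from h import *
for u,v in [(250,16),(398,16),(394,144),(256,144)]: print(st(ray_z('wrist',u,v,38)))
for u,v in [(256,14),(420,14)]: print('stop top?',st(ray_z('wrist',u,v,42)))
print(arm.job_done())"
```

```text
[112.9  63.7  38. ]
[113.4 -42.7  38. ]
[ 22.4 -44.3  38. ]
[22.4 63.8 38. ]
stop top? [112.9  58.6  42. ]
stop top? [113.5 -57.5  42. ]
the job is handed in; nothing more can be done
None
```

The plate is home: it lies wells up on the rear tier, flush and square against the back stop, and I handed the job in at about 29 s. No verdict was reported.

- **How it went:** I pushed the plate against the step with 6–7 N and carried its edge up with the shut fingers. Just past upright it fell onto the rear tier by itself. I then slid it to the stop and held it there for about 1.1 s before letting go and moving clear.
- **Force at the stop:** The push towards the stop read about 9 N. Sideways and vertical components brought the total to about 12 N, the highest value I read, so under the 15 N limit. I only read forces at the end of each move, so a brief peak in between would not show.
- **Last checks, measured in the stand's frame:**
  - The edge against the stop is at x ≈ 113 mm, where the stop's face is at 114 mm; that 1 mm gap is within calibration error.
  - The plate's centre is near x = 68 mm, y = 10 mm, square within about 0.3°.
  - The arm was clear and the contact force was down to noise level. The bystanders in view looked undisturbed, but I did not measure them at the end.
- **Disagreements on the way:**
  - The shut fingertips sit about 40 mm behind the reported TCP. My first approach therefore passed above the plate without touching it, and I measured the offset from the wrist depth image and corrected for it.
  - A planned 15° forward tilt of the tool ran into the limit of joint 5, so I did the job with the tool almost vertical.

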